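# Turn the ball dish to the cup

## Task

Take the ball dish by its bridge handle, lift it straight up about 8 cm off its stand, and then turn it in the air a quarter turn, to whichever side the open cup stands (the closed jar stands on the other side), so that the pouring lip points at the cup, ready for the ball to be tipped out later. Keep the dish level and the loose ball at rest inside the engraved ring at its centre all the time, and do not touch the ball or disturb the cup, the jar and the brush. Finish while still holding the dish, level and still, straight above its stand with the lip towards the cup: do not put it down or let go.

Things in the scene. Friction and masses are not known exactly. Their poses are not given: they have to be found in the camera images.
- dish: loose round aluminium dish, 96 mm across, rim 18.5 mm high, 0.2 to 0.4 kg, standing free on the stand. Inside, a shallow cone falls 10 degrees to the centre; an engraved ring of 24 mm radius surrounds it. Origin: centre of its underside; x points to the pouring lip, z up. A bridge handle of 7 mm steel bar spans it along y, legs at y = +-49 mm, with a black grip block at the top centre.
- dish_grip (a point): centre of the black grip block of the bridge handle, 78 mm straight above the dish's origin (110 mm above the table at the start). The block measures 14 mm along the dish's x (grip it across this), 40 mm along y and 26 mm in height; its underside is 65 mm above the dish's origin, the top of the ball about 24 mm.
- dish_lip (a point): end of the pouring lip, a 25 mm wide tongue on the rim: 65 mm from the dish's axis along its x, 17 mm above its origin
- ball_center (a point): centre of the loose steel ball, 18 mm in diameter, 24 g, which lies in the middle of the dish, its centre 15 mm above the dish's origin
- stand: fixed grey round pedestal, 32 mm high, foot 100 mm and top 82 mm across. Origin: centre of its underside on the table; its x axis is the way the lip points at the start; cup and jar stand at its +y and -y sides, either way round
- cup: open empty white plastic cup, 50 mm across, 45 mm high, standing about 97 mm from the stand's axis, at the stand's +y or -y side. Origin: centre of its underside
- jar: closed white jar with a blue screw lid, 48 mm across, 50 mm high, at the side opposite the cup. Origin: centre of its underside. A bystander
- brush: flat brush with wooden handle lying on the table, 27 x 173 x 10 mm; origin at its underside's centre. A bystander

How it is judged (in metres and radians):
On the way:
1. the dish is held clear of the stand, at least 4 cm up, straight above it and not yet turned (lip within 23 degrees of its first direction), with the ball inside the ring (z of dish in the frame of stand above 0.072 m and horizontal distance between dish and stand below 0.04 m and angle between the x axis of dish and the x axis of stand, either way round below 0.4 rad and x of dish_lip in the frame of stand above 0 m and contact force between dish and the fingers above 1 N and horizontal distance between ball_center and dish below 0.024 m and distance between ball_center and dish below 0.035 m), for 0.2 s.
At the end, for the whole second after the job is handed in: held by the gripper only, 4 to 14 cm above its place on the stand and within 20 mm of straight above it, the dish is turned a quarter turn (within 11 degrees), lip on the cup's side, level within 6 degrees and still; ball at rest within 12 mm of its centre; cup and jar upright (z of dish in the frame of stand between 0.072 and 0.172 m and horizontal distance between dish and stand below 0.02 m and angle between the x axis of dish and the y axis of stand, either way round below 0.2 rad and horizontal distance between dish_lip and cup below 0.085 m and angle between each of dish, cup, jar's own z axis and vertical below 0.1 rad and linear speed of dish below 0.02 m/s and angular speed of dish below 0.15 rad/s and horizontal distance between ball_center and dish below 0.012 m and distance between ball_center and dish below 0.03 m and linear speed of ball below 0.03 m/s and contact force between dish and the fingers above 1 N and contact force between dish and stand below 0.05 N); the arm keeps its last pose, push and grip.
It fails at once if the ball leaves the engraved ring (more than 24 mm from the dish's centre) (horizontal distance between ball_center and dish above 0.024 m).
It fails at once if the dish tilts more than 14 degrees (angle between dish's own z axis and vertical above 0.25 rad).
It fails at once if the robot touches the ball (contact force between ball and the fingers above 0.1 N or contact force between ball and the arm above 0.1 N).
It fails at once if cup, jar or brush is moved by more than 20 mm (distance of any of cup, jar, brush from where it was at the start of the episode above 0.02 m).
It also fails if it takes over 42 s, if anything falls off the work surface, if the arm or the gripper's body presses on something with over 40 N, if the wrist force passes 120 N, or if a joint passes its speed limit or range.

## Robot

A 6-joint arm with a two-finger parallel gripper is mounted at the origin on the work surface; the furniture and walls round the work are solid. World frame = base frame: x ahead of the robot, y to its left, z up, the work surface at z = 0. Lengths are in mm, angles in rad, forces in N, time in s.
With the tool pointing down it reaches from about 350 to 975 mm from the base axis. Payload 4.9 kg.
Tool frame: the origin (TCP) lies midway between the tips of the shut fingers; the grasp point (between the pads) lies 19 mm behind it; x points along the fingers, y is the direction in which the jaws open and shut, and the axes are right-handed (so a half turn about x gives the same grasp; the last joint's range is limited). The gripper opens to 85 mm and grips with 20 to 120 N. Pads are 22 mm wide; open, the fingers measure 114 mm over their backs; the gripper's body (76 mm by 85 mm) begins 54 mm behind the grasp point. The pads swing forward as they close: fully open they stand 13 mm farther back than shut.
Start: joints at [-1.234, 0.053, 1.613, -0, 1.476, -0.119], TCP at [275.105, -561.176, 231.304] pointing down, gripper open.
Joint ranges: [-3.01, 3.01], [-1.01, 2.22], [0.06, 2.58], [-1.02, 4.17], [0.09, 2.62], [-3.14, 3.14]. Speed limits (rad/s): [2.57, 2.57, 3.14, 3.14, 3.14, 3.14].

## Interface

Orientations are given as [roll, pitch, yaw] about the fixed x, y, z axes, in that order (R = Rz(yaw) Ry(pitch) Rx(roll)).
In Python, from plant import * gives the robot as it stands.
- The arm moves only by the shell command python3 -m crank 'ROWS' [FORCE]. ROWS is a JSON object of lists of equal length, an entry for each row: "slide": the shift along the tool's x, y, z in cm, a list of three; "turn": the turn about the tool's x in degrees; "claw": the opening in per cent of the stroke, from 0 (shut) to 100 (fully open). In form: {"slide": [[x, y, z], ...], "turn": [turn, ...], "claw": [claw, ...]}. A call has 1 to 12 rows; each row shifts and turns the commanded pose from where the row before left it, along the tool's axes as they then stand; what a row does not reach is not made up. A row lasts 1/10 s, in which the tool goes at most 50 mm and 8.59 degrees, less where a joint would pass 70% of its speed; a pose out of reach is approached as far as the arm can. A call is refused whole if a number of a shift passes 5 or a number of a turn 8.59, either way. A call with a gripper value outside its range is refused whole. The fingers move at their own pace and stop on an object; FORCE is the grip in N (left out, the last holds). Time passes only in rows, so rows that do not move let the fingers close. It gives the time, the measured TCP pose, the force and the opening at its end, in the units of the state.
- observe(): the state, without advancing time (a new reading comes with each control period).
- snapshot(name): name is "scene" or "top" or "wrist"; returns (picture, depth): 400x640x3 uint8, red, green, blue; 400x640 float32, mm along the optical axis (not along the pixel's ray), 0 where there is no reading.
- camera_model(name): a dict with "fx", "fy", "cx", "cy" (pixels), "position" and "orientation" of the camera in the world; the wrist camera has in their place "mount" (4x4, takes a point from camera to tool coordinates, whose origin is the TCP and whose axes are the tool frame's). Camera axes: x right, y down, z forward; pixel columns grow to the right and rows downward; lengths in mm; the calibration is good to about 2 mm. A picture is of the moment at which its call begins: read the wrist's pose just before it. camera_model takes no time and is no camera call.
- finish_job(): hands the job in, once; it reports no verdict.
The state is a dict: "time_s": time; "joint_pos": joint angles; "qvel": joint speeds; "joint_torque": joint torques, N m; "tcp_pos": TCP position; "ee_rot": TCP orientation; "contact_force": force on the tool from outside, world axes, zero at the start; "torque": the same for the moment, N m; "grip_width": opening from 0.0 (shut) to 1.0 (fully open).
Only numpy, scipy, OpenCV 4.12 (cv2) and the standard library are available. Lean on these libraries where they do the work, as an engineer would, in place of code of your own. Each camera call takes 0.05 s, during which the arm holds its last target.

## Working session

There is one attempt and no reset: what is moved stays moved. The work goes in short steps, Python scripts to look and compute and a shell command to move; the robot and the scene stay as the last step left them, time stands still between calls to the robot, and variables do not carry over. Pictures are saved under pics/ and viewed, and the job is handed in when it is done.

```bash
mkdir -p pics; ls; python3 - <<'E'
from plant import *
import cv2,json
s=observe();print(s)
for n in ("scene","top","wrist"):
    im,d=snapshot(n);cv2.imwrite(f"pics/a_{n}.png",im[:,:,::-1]);
    import numpy as np; np.savez(f"pics/a_{n}.npz",im=im,d=d)
    print(n,camera_model(n))
E
```

```text
pics
{'time_s': 0.0, 'joint_pos': array([-1.23400456e+00,  5.33650171e-02,  1.61431100e+00, -7.20136610e-06,
        1.47599712e+00, -1.19014355e-01]), 'qvel': array([-0.00057719, -0.00196194, -0.000483  , -0.00159145, -0.00140388,
       -0.00080969]), 'joint_torque': array([-2.28924684e-03, -3.93692458e+01, -3.70173669e+01, -2.39386800e-04,
        7.08375723e-03,  4.12269983e-06]), 'tcp_pos': array([ 274.89729897, -560.59747726,  230.04780682]), 'ee_rot': array([-1.68636554,  1.56871583,  1.91103393]), 'contact_force': array([-0.15751547, -0.44715822, -0.27343597]), 'torque': array([-0.02230978,  0.02109158, -0.01431847]), 'grip_width': 0.9998309615962965}
scene {'fx': 499.2847246501877, 'fy': 499.2847246501877, 'cx': 318.2140527549956, 'cy': 202.7516293983632, 'position': array([205.48168475, 797.66821361, 527.53401779]), 'orientation': array([-2.05224932, -0.02642214, -2.62329147])}
top {'fx': 439.14031480858347, 'fy': 439.14031480858347, 'cx': 314.6932806197108, 'cy': 204.63603215051455, 'position': array([ 379.73086384,  125.28217147, 1024.42652889]), 'orientation': array([-2.93839044,  0.00448149, -1.73335289])}
wrist {'fx': 278.91501896481196, 'fy': 278.91501896481196, 'cx': 316.19434628346767, 'cy': 200.954233770996, 'mount': array([[ 3.45502341e-04, -2.57805052e-01,  9.66196893e-01,
        -1.43164618e+02],
       [ 9.99999904e-01, -1.70231005e-04, -4.03011771e-04,
        -7.68928581e-01],
       [ 2.68375139e-04,  9.66196940e-01,  2.57804968e-01,
        -6.39278826e+01],
       [ 0.00000000e+00,  0.00000000e+00,  0.00000000e+00,
         1.00000000e+00]])}
```

View pics/a_scene.png

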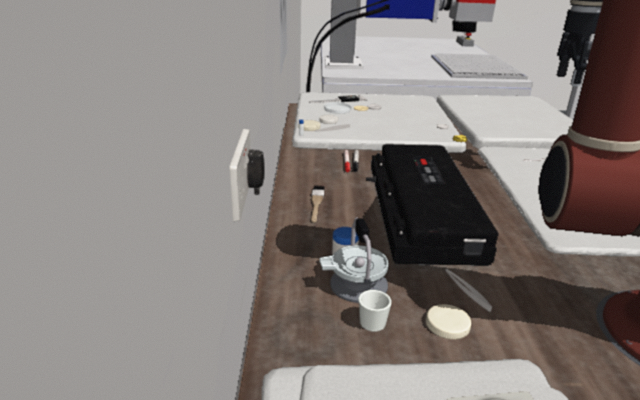

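View pics/a_top.png

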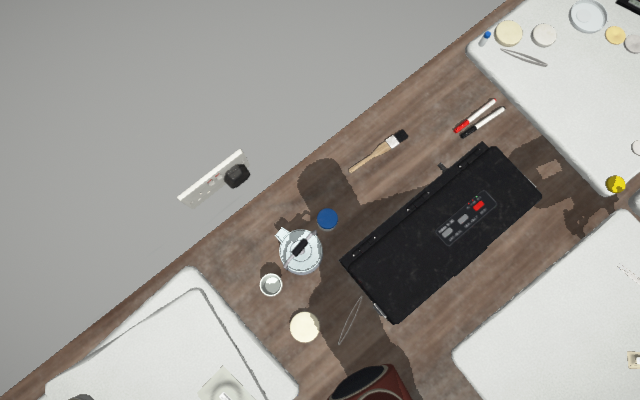

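View pics/a_wrist.png

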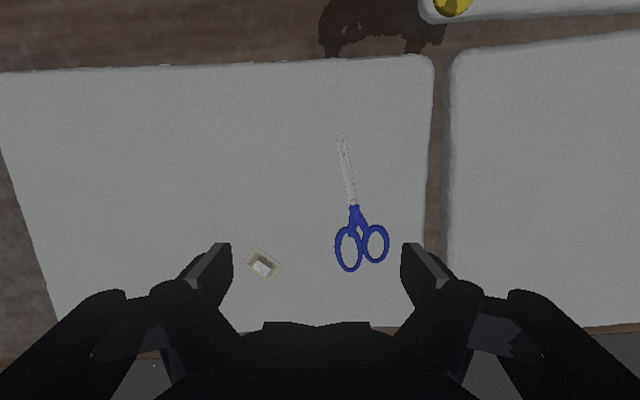

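Top view: dish near (301,252) with its lip towards (281,234), cup near (271,285), jar lid near (328,219), black box on the far side, and the wall at upper left. Next I'll measure these.

```bash
cat > h.py <<'E'
import numpy as np, cv2
from scipy.spatial.transform import Rotation as Ro
from plant import *
def load(n,p='a'):
    z=np.load(f"pics/{p}_{n}.npz");return z['im'],z['d']
def pose(n,s=None):
    c=camera_model(n)
    if n!='wrist':
        return c,Ro.from_euler('xyz',c['orientation']).as_matrix(),np.array(c['position'])
    Rt=Ro.from_euler('xyz',s['ee_rot']).as_matrix();M=c['mount']
    return c,Rt@M[:3,:3],Rt@M[:3,3]+s['tcp_pos']
def ray(n,uv,s=None):
    c,R,p=pose(n,s);uv=np.atleast_2d(uv).astype(float)
    return p,np.c_[(uv[:,0]-c['cx'])/c['fx'],(uv[:,1]-c['cy'])/c['fy'],np.ones(len(uv))]@R.T
def onz(n,uv,z,s=None):
    p,d=ray(n,uv,s);return p+d*((z-p[2])/d[:,2])[:,None]
def cloud(n,d,s=None):
    c,R,p=pose(n,s);v,u=np.mgrid[:400,:640]
    P=np.stack([(u-c['cx'])/c['fx']*d,(v-c['cy'])/c['fy']*d,d],-1)@R.T+p
    P[d==0]=np.nan;return P
E
python3 - <<'E'
from h import *
im,d=load('top');P=cloud('top',d)
cv2.imwrite('pics/b_top.png',cv2.resize(im[190:320,230:360,::-1],None,fx=4.6,fy=4.6,interpolation=cv2.INTER_CUBIC))
im2,d2=load('scene')
cv2.imwrite('pics/b_scene.png',cv2.resize(im2[200:340,290:430,::-1],None,fx=4.2,fy=4.2,interpolation=cv2.INTER_CUBIC))
for uv in [(301,252),(281,234),(271,285),(328,219),(299,245),(350,265),(400,300),(305,327),(235,176),(215,180),(250,200)]:
    print(uv,P[uv[1],uv[0]].round(1))
E
```

```text
(301, 252) [477.4 144.3  53.6]
(281, 234) [524.6 182.2  50.7]
(271, 285) [ 4.192e+02  2.251e+02 -1.000e-01]
(328, 219) [541.5  72.8  47.6]
(299, 245) [485.3 144.8 122.7]
(350, 265) [430.6  44.5  75. ]
(400, 300) [341.5 -45.7  80. ]
(305, 327) [315.4 162.3  12.2]
(235, 176) [615.8 238.7 244.4]
(215, 180) [616.1 277.  238.5]
(250, 200) [638.8 253.1 -57.3]
```

View pics/b_top.png

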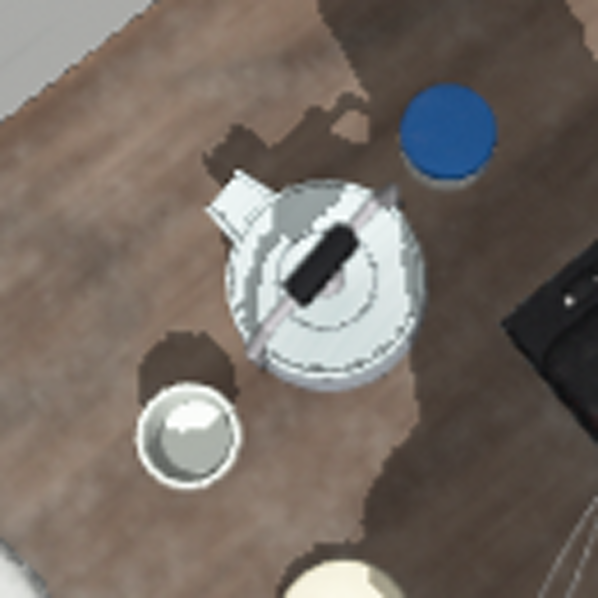

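View pics/b_scene.png

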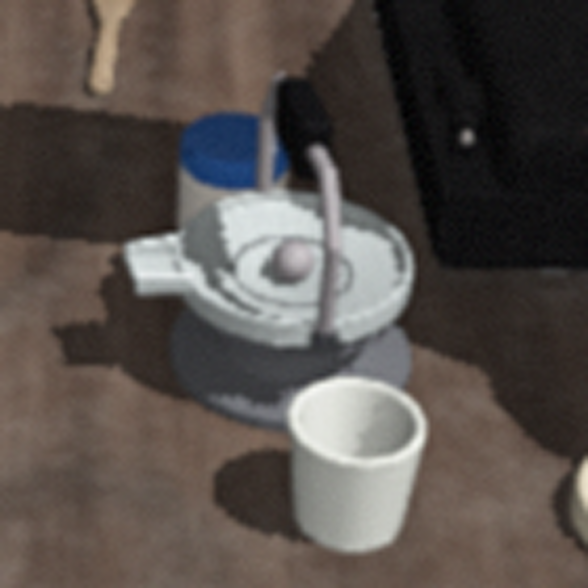

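The enlarged top view shows the grip block from crop (285,295) to (357,230), with the ball partly visible under it. The lip tip is at (225,190), the cup mouth at (190,436) and the blue lid at (448,130).

```bash
python3 - <<'E'
from h import *
im,d=load('top');P=cloud('top',d)
def cr(x,y): return (x/4.6+230-.4,y/4.6+190-.4)
dark=(im.max(2)<60).astype(np.uint8);m=np.zeros_like(dark);m[236:260,288:312]=dark[236:260,288:312]
n,l,st,ce=cv2.connectedComponentsWithStats(m);k=1+np.argmax(st[1:,4]);m=l==k
print('n',m.sum(),'z',np.nanpercentile(P[m][:,2],[10,50,90]))
ys,xs=np.nonzero(m);Q=onz('top',np.c_[xs,ys],121)
r=cv2.minAreaRect(Q[:,:2].astype(np.float32));print('rect',r);bp=cv2.boxPoints(r);print(bp)
Pt=P[m];Pt=Pt[(Pt[:,2]>105)];print('median xyz',np.median(Pt,0),'meanmid',Pt.mean(0))
# scene view block
im2,d2=load('scene');P2=cloud('scene',d2)
dk=(im2.max(2)<60)
m2=np.zeros(dk.shape,bool);m2[212:245,350:372]=dk[212:245,350:372]
n,l,st,ce=cv2.connectedComponentsWithStats(m2.astype(np.uint8));k=1+np.argmax(st[1:,4]);m2=l==k
ys,xs=np.nonzero(m2);c2=(xs.mean(),ys.mean());ys,xs=np.nonzero(m);c1=(xs.mean(),ys.mean())
p1,d1=ray('top',c1);q,e=ray('scene',c2);d1=d1[0];e=e[0]
A=np.c_[d1,-e];t=np.linalg.lstsq(A,q-p1,rcond=None)[0];print('triang',p1+t[0]*d1,q+t[1]*e)
# cup rim (z45), lid (z50)
cup=onz('top',[cr(190,436)],45)[0];
hsv=cv2.cvtColor(im,cv2.COLOR_RGB2HSV);b=(hsv[...,0]>100)&(hsv[...,0]<125)&(hsv[...,1]>150);b[:200]=0;b[240:]=0;ys,xs=np.nonzero(b)
jar=onz('top',[(xs.mean(),ys.mean())],50)[0];print('cup',cup,'jar',jar,'mid',(cup+jar)/2,np.linalg.norm(cup-jar))
u=(cup-jar)[:2];print('y dir ang',np.degrees(np.arctan2(u[1],u[0])))
lip=onz('top',[cr(225,190)],49)[0];ring=onz('top',[cr(328,281)],32+9)[0];print('lip',lip,'ringc',ring)
# dish rim: points with z 45..53
sel=(P[...,2]>47)&(P[...,2]<56)&(np.hypot(P[...,0]-482,P[...,1]-146)<70)
R=P[sel];rr=cv2.minEnclosingCircle(R[np.hypot(R[:,0]-482,R[:,1]-146)<53][:,:2].astype(np.float32));print(rr,len(R))
pt=[P2[v,u] for u,v in [(360,228),(362,222),(364,236)]];print(np.round(pt,1))
s=observe();print(s['time_s'])
E
```

```text
n 112 z [117.91675848 121.17819002 123.23256698]
rect ((481.2916259765625, 144.40066528320312), (13.173796653747559, 36.327545166015625), 35.95892333984375)
[[465.29407 155.23526]
 [486.6258  125.83035]
 [497.28918 133.56607]
 [475.95746 162.97098]]
median xyz [481.28728164 144.22080344 121.17819002] meanmid [481.3056023  144.3180006  120.61701496]
triang [481.60995303 144.45452917 117.02830981] [480.08863594 143.92975951 116.84641451]
cup [418.79265973 220.77149192  45.        ] jar [543.02202355  74.89104474  50.        ] mid [480.90734164 147.83126833  47.5       ] 191.6743063253719
y dir ang 130.41716354331373
lip [532.65547618 186.8002442   49.        ] ringc [481.56855051 144.32513718  41.        ]
((483.2462463378906, 148.28733825683594), 50.600093841552734) 256
[[481.7 155.7 120.7]
 [484.7 142.2 124.3]
 [470.6 163.  113. ]]
0.15
```

```bash
python3 - <<'E'
from h import *
s=observe();R=Ro.from_euler('xyz',s['ee_rot']).as_matrix();print(R.round(3))
ya=np.degrees(np.arctan2(R[1,1],R[0,1]));print('tool y ang',ya,'j1',np.degrees(s['joint_pos'][0]),'j6',np.degrees(s['joint_pos'][5]))
t=np.array([481.3,144.3,230]);print('delta tool frame cm',R.T@(t-s['tcp_pos'])/10)
# obstacles heights along path
for n in('top','scene'):
    im,d=load(n);P=cloud(n,d)
    for z0 in (60,100,150,200):
        m=(P[...,2]>z0)&(P[...,2]<1000)&(P[...,0]>200)&(P[...,0]<800)&(P[...,1]>-700)&(P[...,1]<400)
        print(n,z0,m.sum(), P[m].min(0).round() if m.any() else '',P[m].max(0).round() if m.any() else '')
E
```

```text
[[-0.001  0.44  -0.898]
 [ 0.002 -0.898 -0.44 ]
 [-1.    -0.002 -0.   ]]
tool y ang -63.884707802781946 j1 -70.70252174589598 j6 -6.817703219808938
delta tool frame cm [  0.12838378 -54.22208851 -49.56240326]
top 60 82772 [ 200. -400.   60.] [800. 400. 761.]
top 100 66568 [200. -27. 100.] [800. 400. 761.]
top 150 64851 [200. -27. 150.] [800. 400. 761.]
top 200 63337 [200. -27. 200.] [800. 400. 761.]
scene 60 28951 [ 200. -625.   60.] [800. 400. 478.]
scene 100 20105 [ 200. -625.  100.] [800. 400. 478.]
scene 150 18887 [ 200. -625.  150.] [800. 400. 478.]
scene 200 17900 [ 200. -625.  200.] [800. 400. 478.]
```

```bash
python3 -m crank '{"slide":[[0,-1.2,-1.1],[0,-2.2,-2.0],[0,-2.2,-2.0],[0,-2.2,-2.0],[0,-2.2,-2.0],[0,-2.2,-2.0],[0,-2.2,-2.0],[0,-2.2,-2.0],[0,-2.2,-2.0],[0,-2.2,-2.0],[0,-2.2,-2.0],[0,-2.2,-2.0]],"turn":[0,0,0,0,0,0,0,0,0,0,0,0],"claw":[100,100,100,100,100,100,100,100,100,100,100,100]}' 40
```

```text
time_s: 1.35
tcp_pos: [370.6, -229.3, 231.0]
ee_rot: [-2.258, 1.57, 1.339]
contact_force: [-0.4, -0.1, 0.0]
grip_width: 0.998
```

```bash
python3 -m crank '{"slide":[[0,-2.2,-2.0],[0,-2.2,-2.0],[0,-2.2,-2.0],[0,-2.2,-2.0],[0,-2.2,-2.0],[0,-2.2,-2.0],[0,-2.2,-2.0],[0,-2.2,-2.0],[0,-2.0,-2.0],[0,-2.0,-1.6],[0,-1.0,-0.8],[0,0,0]],"turn":[0,0,0,0,0,0,0,0,0,0,0,0],"claw":[100,100,100,100,100,100,100,100,100,100,100,100]}'
```

```text
time_s: 2.55
tcp_pos: [453.9, 62.5, 231.1]
ee_rot: [-0.456, 1.57, -3.139]
contact_force: [-0.6, -0.4, 0.5]
grip_width: 1.0
```

```bash
python3 -m crank '{"slide":[[0,0,0],[0,0,0],[0,0,0],[0,0,0],[0,0,0],[0,0,0],[0,0,0],[0,0,0],[0,0,0],[0,0,0],[0,0,0],[0,0,0]],"turn":[-8.5,-8.5,-8.5,-8.5,-8.5,-8.5,-8.5,-8.5,-8.5,-8.5,-8.5,-8.5],"claw":[100,100,100,100,100,100,100,100,100,100,100,100]}'; python3 - <<'E'
from h import *
s=observe();R=Ro.from_euler('xyz',s['ee_rot']).as_matrix()
print(s['time_s'],s['tcp_pos'],np.degrees(np.arctan2(R[1,1],R[0,1])),R[:,0],s['joint_pos'])
t=np.array([481.3,144.3,s['tcp_pos'][2]]);print('delta tool cm',R.T@(t-s['tcp_pos'])/10)
im,d=snapshot('wrist');np.savez('pics/c_wrist.npz',im=im,d=d);cv2.imwrite('pics/c_wrist.png',im[:,:,::-1])
import pickle;pickle.dump(s,open('c.pkl','wb'))
E
```

```text
time_s: 3.75
tcp_pos: [454.0, 60.1, 231.2]
ee_rot: [-1.132, 1.57, -2.033]
contact_force: [0.8, 0.4, -0.1]
grip_width: 1.002
3.75 [453.98577484  60.13775113 231.17295576] 38.377599298803936 [-2.89312263e-04 -5.80566166e-04 -9.99999790e-01] [-3.06795096e-02 -3.65646082e-01  1.98557604e+00 -5.89871589e-04
  1.52193407e+00 -7.00466166e-01]
delta tool cm [-5.67640944e-03  7.36640014e+00 -4.90200236e+00]
```

View pics/c_wrist.png

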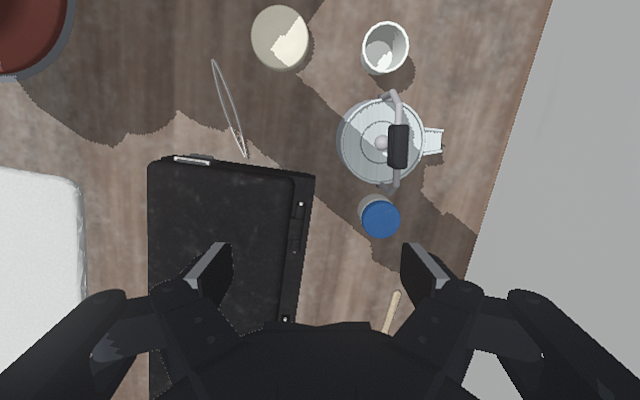

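The wrist view shows the black block at (398,146), lip at (433,141), cup at (384,47) and jar lid at (380,219). I'll refine the block pose from it.

```bash
cat > m.py <<'E'
from h import *
import pickle,sys
def block(p,box,zt=121):
    s=pickle.load(open(p+'.pkl','rb'));im,d=load('wrist',p);P=cloud('wrist',d,s)
    x0,x1,y0,y1=box
    m=(im.max(2)<70)&(P[...,2]>zt-22);b=np.zeros_like(m);b[y0:y1,x0:x1]=m[y0:y1,x0:x1]
    n,l,st,ce=cv2.connectedComponentsWithStats(b.astype(np.uint8));k=1+np.argmax(st[1:,4]);b=l==k
    print('px',st[k],'z',np.percentile(P[b][:,2],[5,50,95]))
    t=b&(P[...,2]>zt-2.5); Q=P[t]
    r=cv2.minAreaRect(Q[:,:2].astype(np.float32));print('toprect',r,len(Q))
    e=np.cov(Q[:,:2].T);w,v=np.linalg.eigh(e);print('long ang',np.degrees(np.arctan2(v[1,1],v[0,1]))%180)
    ys,xs=np.nonzero(b);print('b rect px',cv2.minAreaRect(np.c_[xs,ys].astype(np.float32)))
    return P,im
E
python3 - <<'E'
from m import *
P,im=block('c',(380,415,118,175))
s=pickle.load(open('c.pkl','rb'))
hsv=cv2.cvtColor(im,cv2.COLOR_RGB2HSV)
b=(hsv[...,0]>100)&(hsv[...,0]<125)&(hsv[...,1]>150);ys,xs=np.nonzero(b);print(len(xs))
jar=onz('wrist',[((xs.min()+xs.max())/2,(ys.min()+ys.max())/2)],50,s)[0];print('jar',jar)
print('cup rim',onz('wrist',[(385.5,46)],45,s)[0],'lip',onz('wrist',[(443,141)],49,s)[0],'ring',onz('wrist',[(383,142)],40,s)[0],'ball',onz('wrist',[(382,143)],47,s)[0])
E
```

```text
px [387 125  22  44 855] z [105.71461361 122.83854677 124.28961957]
toprect ((481.4651184082031, 143.8347930908203), (13.25174331665039, 38.006717681884766), 39.72318649291992) 663
long ang 130.39813580840527
b rect px ((397.468505859375, 146.41270446777344), (20.194894790649414, 43.45693588256836), 1.9749339818954468)
1015
jar [738.15117391  90.02349765  50.        ]
cup rim [418.57892435 222.02596716  45.        ] lip [535.55245918 188.66346466  49.        ] ring [484.54487988 146.25658095  40.        ] ball [482.88079003 143.97292352  47.        ]
```

```bash
python3 -m crank '{"slide":[[0,0.7,-0.5],[0,1.1,-0.7],[0,1.1,-0.7],[0,1.1,-0.7],[0,1.1,-0.7],[0,1.1,-0.7],[0,0.7,-0.5],[0,0.4,-0.3],[0,0,0],[0,0,0]],"turn":[0,0,0,0,0,0,0,0,-1.4,0],"claw":[55,55,55,55,55,55,55,55,55,55]}'; python3 - <<'E'
from h import *
import pickle
s=observe();R=Ro.from_euler('xyz',s['ee_rot']).as_matrix()
print(s['time_s'],s['tcp_pos'],np.degrees(np.arctan2(R[1,1],R[0,1])),R[:,0],s['grip_width'])
t=np.array([481.6,144.0,92]);print('delta tool cm',R.T@(t-s['tcp_pos'])/10)
im,d=snapshot('wrist');np.savez('pics/d_wrist.npz',im=im,d=d);cv2.imwrite('pics/d_wrist.png',im[:,:,::-1])
pickle.dump(s,open('d.pkl','wb'))
E
```

```text
time_s: 4.8
tcp_pos: [482.2, 144.0, 231.2]
ee_rot: [-1.238, 1.57, -2.119]
contact_force: [-0.6, -0.8, 0.2]
grip_width: 0.551
4.8 [482.16790623 144.00920526 231.24637517] 39.556065364445345 [-1.81838199e-04 -2.97960777e-04 -9.99999939e-01] 0.5508206126276335
delta tool cm [13.92464727 -0.03977747 -0.03704282]
```

View pics/d_wrist.png

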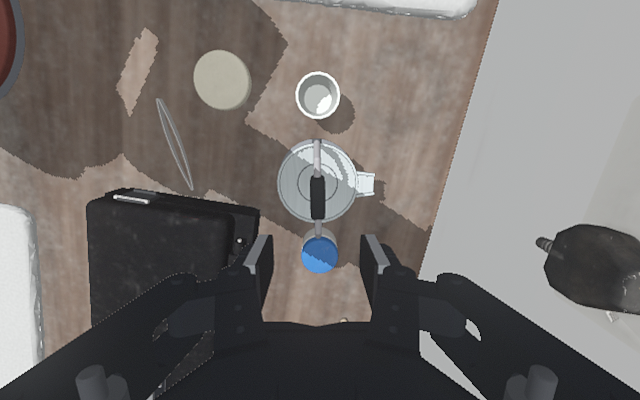

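The block at (318,197) sits midway between the fingers (about 272 and 362, so about 317), and the handle runs straight up the image.

```bash
python3 - <<'E'
from m import *
P,im=block('d',(300,335,170,225))
s=pickle.load(open('d.pkl','rb'))
print('cup',onz('wrist',[(318,95)],45,s)[0],'ring',onz('wrist',[(318,182)],40,s)[0],'lip',onz('wrist',[(375,184)],49,s)[0])
E
```

```text
px [310 176  15  44 586] z [120.75329137 123.09124966 124.30790965]
toprect ((481.2683410644531, 144.74667358398438), (13.104077339172363, 38.75563430786133), 39.993106842041016) 572
long ang 130.42497942696914
b rect px ((317.0, 197.5), (43.0, 14.0), 90.0)
cup [419.31938646 221.75774528  45.        ] ring [482.58244147 145.43394833  40.        ] lip [535.19082644 188.0114642   49.        ]
```

```bash
python3 -m crank '{"slide":[[0.8,0,0],[1.6,0,0],[1.8,0,0],[1.8,0,0],[1.8,0,0],[1.8,0,0],[1.5,0,0],[1.2,0,0],[0.8,0,0],[0.5,0,0],[0.3,-0.04,-0.07],[0,0,0]],"turn":[-0.5,0,0,0,0,0,0,0,0,0,0,0],"claw":[55,55,55,55,55,55,55,55,55,55,55,55]}' 25; python3 - <<'E'
from h import *
import pickle
s=observe();R=Ro.from_euler('xyz',s['ee_rot']).as_matrix()
print(s['time_s'],s['tcp_pos'],np.degrees(np.arctan2(R[1,1],R[0,1])),R[:,0],s['contact_force'])
im,d=snapshot('wrist');cv2.imwrite('pics/e_wrist.png',im[:,:,::-1])
im,d=snapshot('scene');cv2.imwrite('pics/e_scene.png',cv2.resize(im[140:340,260:460,::-1],None,fx=3,fy=3))
E
```

```text
time_s: 6.05
tcp_pos: [481.5, 144.4, 92.4]
ee_rot: [1.1, 1.571, 0.228]
contact_force: [-0.9, -0.2, -0.6]
grip_width: 0.549
6.05 [481.51777316 144.44265372  92.36157747] 40.01812614833439 [ 1.40595448e-04  3.25660875e-05 -9.99999990e-01] [-0.88798186 -0.15666644 -0.5690282 ]
```

View pics/e_wrist.png

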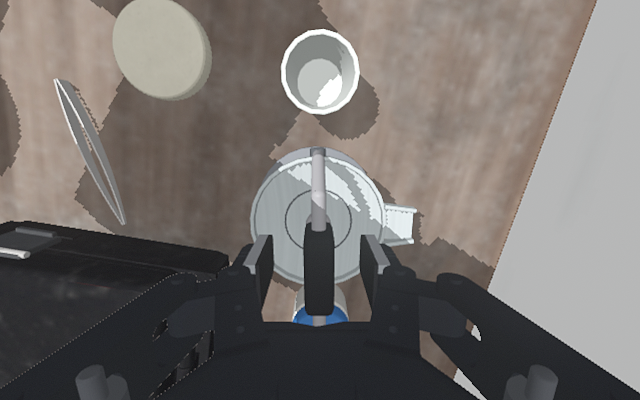

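View pics/e_scene.png

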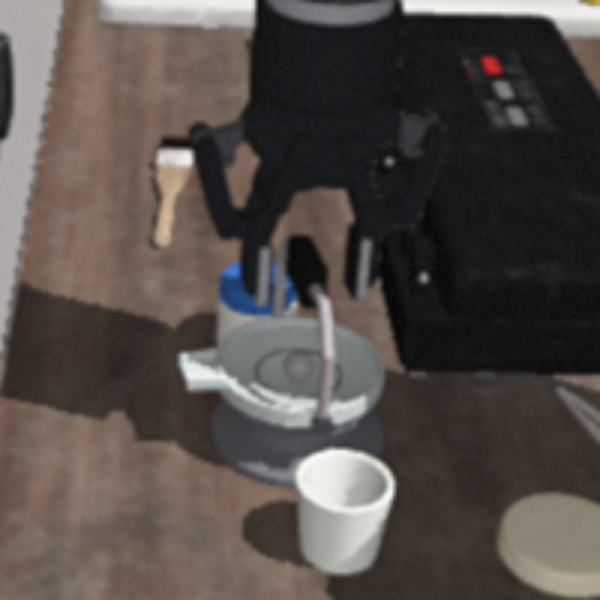

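The fingers straddle the block: it is at (319,268), with the pads at (268,265) and (370,265). The ball is undisturbed. I'll close slowly.

```bash
python3 -m crank '{"slide":[[0,0,0],[0,0,0],[0,0,0],[0,0,0],[0,0,0],[0,0,0],[0,0,0],[0,0,0],[0,0,0],[0,0,0],[0,0,0],[0,0,0]],"turn":[0,0,0,0,0,0,0,0,0,0,0,0],"claw":[48,42,36,31,27,24,22,20,18,16,14,12]}' 25;  python3 -m crank '{"slide":[[0,0,0],[0,0,0],[0,0,0],[0,0,0],[0,0,0]],"turn":[0,0,0,0,0],"claw":[8,4,0,0,0]}' 40; python3 - <<'E'
from h import *
s=observe();print(s['time_s'],s['tcp_pos'],s['contact_force'],s['torque'],s['grip_width'])
im,d=snapshot('wrist');cv2.imwrite('pics/f_wrist.png',im[:,:,::-1])
E
```

```text
time_s: 7.35
tcp_pos: [481.6, 144.5, 92.4]
ee_rot: [1.583, 1.571, 0.71]
contact_force: [0.3, 0.5, 0.0]
grip_width: 0.162
time_s: 7.85
tcp_pos: [481.6, 144.5, 92.4]
ee_rot: [1.565, 1.57, 0.693]
contact_force: [1.1, 0.9, 1.5]
grip_width: 0.16
7.85 [481.55833368 144.49055862  92.42932143] [1.11855185 0.8602892  1.45940176] [ 0.23524342 -0.11735256 -0.01123844] 0.15999022121144632
```

View pics/f_wrist.png

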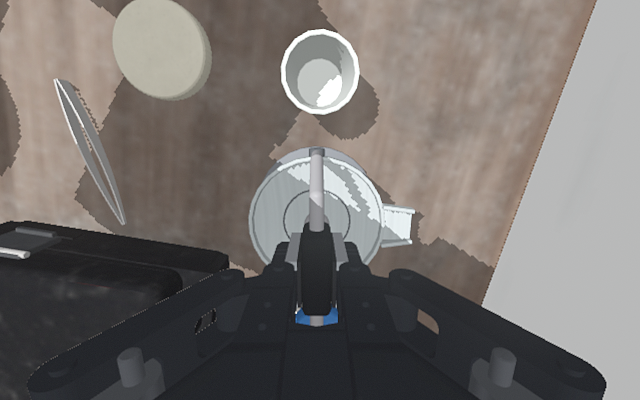

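Gripped: opening 13.6 mm, block held between the pads at (317,265). Now a slow lift.

```bash
python3 -m crank '{"slide":[[-0.05,0,0],[-0.1,0,0],[-0.15,0,0],[-0.2,0,0],[-0.2,0,0],[-0.2,0,0],[-0.2,0,0],[-0.2,0,0],[-0.2,0,0],[-0.15,0,0],[-0.1,0,0],[-0.05,0,0]],"turn":[0,0,0,0,0,0,0,0,0,0,0,0],"claw":[0,0,0,0,0,0,0,0,0,0,0,0]}' 40; python3 - <<'E'
from h import *
s=observe();print(s['time_s'],s['tcp_pos'],s['contact_force'],s['torque'],s['grip_width'])
im,d=snapshot('scene');cv2.imwrite('pics/g_scene.png',cv2.resize(im[140:340,260:460,::-1],None,fx=3,fy=3))
E
```

```text
time_s: 9.1
tcp_pos: [481.5, 144.4, 110.4]
ee_rot: [1.394, 1.571, 0.522]
contact_force: [-0.2, -0.7, -2.4]
grip_width: 0.155
9.1 [481.50023459 144.41671581 110.44237197] [-0.15907523 -0.66903085 -2.37236133] [ 0.02913502 -0.01987989 -0.0210492 ] 0.15511927824223698
```

View pics/g_scene.png

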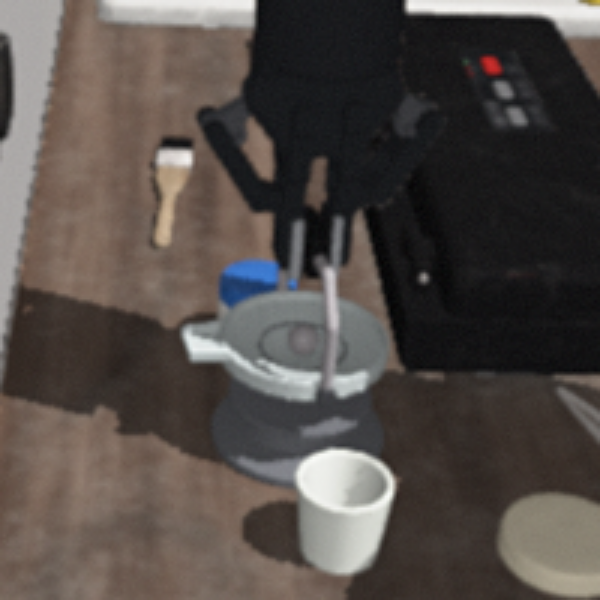

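The dish is clear of the stand, looks level, and the ball is at the ring's centre (302,340).

```bash
python3 -m crank '{"slide":[[-0.1,0,0],[-0.2,0,0],[-0.3,0,0],[-0.4,0,0],[-0.4,0,0],[-0.4,0,0],[-0.4,0,0],[-0.4,0,0],[-0.4,0,0],[-0.4,0,0],[-0.4,0,0],[-0.4,0,0]],"turn":[0,0,0,0,0,0,0,0,0,0,0,0],"claw":[0,0,0,0,0,0,0,0,0,0,0,0]}' 40;python3 -m crank '{"slide":[[-0.4,0,0],[-0.4,0,0],[-0.4,0,0],[-0.3,0,0],[-0.3,0,0],[-0.2,0,0],[-0.1,0,0],[0,0,0],[0,0,0],[0,0,0],[0,0,0],[0,0,0]],"turn":[0,0,0,0,0,0,0,0,0,0,0,0],"claw":[0,0,0,0,0,0,0,0,0,0,0,0]}' 40; python3 - <<'E'
from h import *
s=observe();print(s['time_s'],s['tcp_pos'],s['contact_force'],s['torque'],s['grip_width'])
im,d=snapshot('scene');cv2.imwrite('pics/h_scene.png',cv2.resize(im[140:340,260:460,::-1],None,fx=3,fy=3))
im,d=snapshot('wrist');cv2.imwrite('pics/h_wrist.png',im[:,:,::-1])
E
```

```text
time_s: 10.35
tcp_pos: [481.4, 144.4, 152.6]
ee_rot: [-2.489, 1.571, 2.921]
contact_force: [0.1, 1.4, -2.3]
grip_width: 0.157
time_s: 11.55
tcp_pos: [481.4, 144.4, 173.2]
ee_rot: [-2.365, 1.571, 3.046]
contact_force: [0.4, -0.2, -3.1]
grip_width: 0.155
11.55 [481.41112294 144.40204914 173.18086002] [ 0.41021143 -0.18070592 -3.05732552] [-0.0476417  -0.01495676  0.05855737] 0.15502435352129582
```

View pics/h_scene.png

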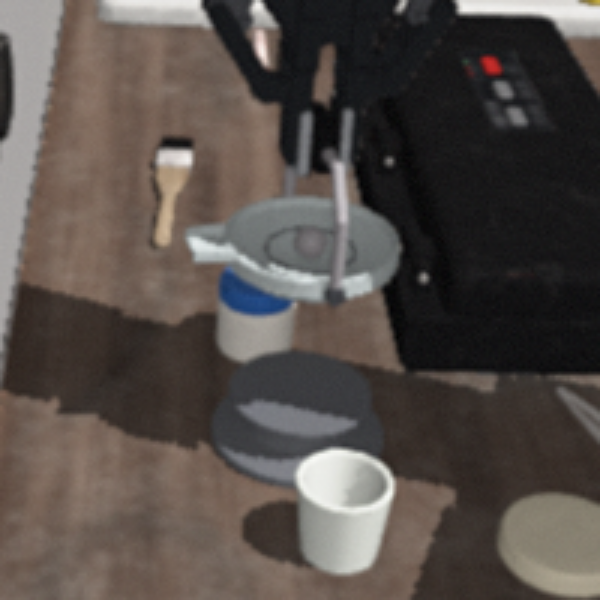

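View pics/h_wrist.png

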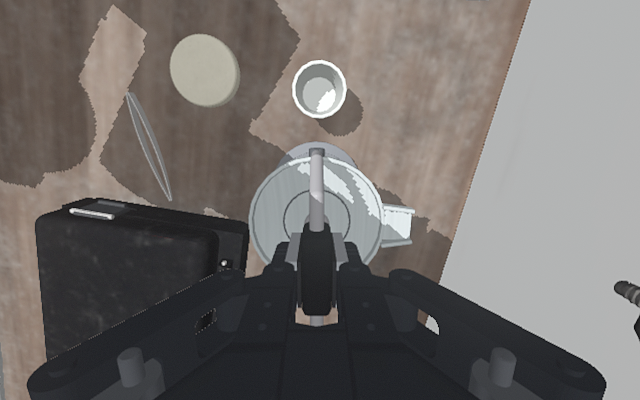

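The dish hangs level about 8 cm up, with the ball centred at scene crop (312,242) and the cup at 130° against the lip's 40°. So I turn 90° counter-clockwise, which is a negative turn about tool x.

```bash
python3 -m crank '{"slide":[[0,0,0],[0,0,0],[0,0,0],[0,0,0],[0,0,0],[0,0,0],[0,0,0],[0,0,0],[0,0,0],[0,0,0],[0,0,0],[0,0,0]],"turn":[-0.5,-1,-1.5,-2,-2.5,-2.5,-2.5,-2.5,-2.5,-2.5,-2.5,-2.5],"claw":[0,0,0,0,0,0,0,0,0,0,0,0]}' 40; python3 - <<'E'
from h import *
s=observe();print(s['time_s'],s['tcp_pos'],s['contact_force'],s['joint_pos'])
im,d=snapshot('scene');cv2.imwrite('pics/i_scene.png',cv2.resize(im[140:340,260:460,::-1],None,fx=3,fy=3))
E
```

```text
time_s: 12.85
tcp_pos: [481.5, 144.4, 173.3]
ee_rot: [1.206, 1.571, 0.773]
contact_force: [-0.0, -0.2, -2.4]
grip_width: 0.158
12.85 [481.46379142 144.41311214 173.33299761] [-0.03642156 -0.23248037 -2.42290149] [ 1.43236212e-01 -2.02985117e-01  1.95287009e+00  2.44792681e-05
  1.39167460e+00 -9.94447981e-01]
```

View pics/i_scene.png

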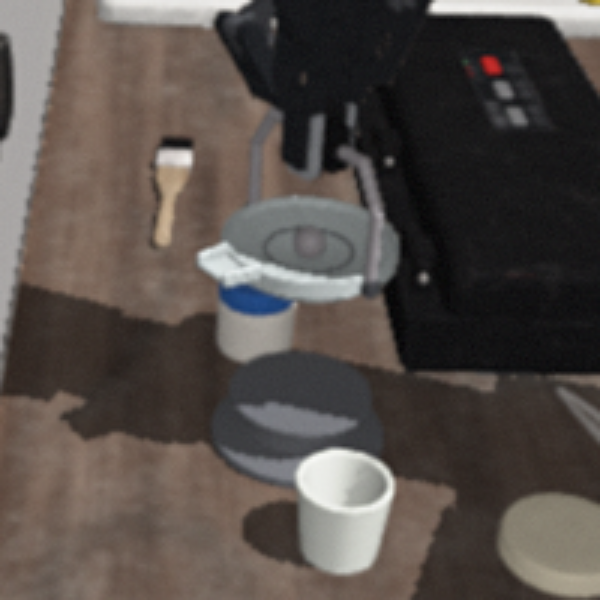

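The lip, now at (228,262), is turning towards the cup, the ball is still centred, and 65° remain.

```bash
python3 -m crank '{"slide":[[0,0,0],[0,0,0],[0,0,0],[0,0,0],[0,0,0],[0,0,0],[0,0,0],[0,0,0],[0,0,0],[0,0,0],[0,0,0],[0,0,0]],"turn":[-1,-2,-3,-3,-3,-3,-3,-3,-3,-3,-3,-3],"claw":[0,0,0,0,0,0,0,0,0,0,0,0]}' 40;python3 -m crank '{"slide":[[0,0,0],[0,0,0],[0,0,0],[0,0,0],[0,0,0],[0,0,0],[0,0,0],[0,0,0],[0,0,0],[0,0,0],[0,0,0],[0,0,0]],"turn":[-3,-3,-3,-3,-3,-3,-3,-3,-3,-2.5,-1.5,-1],"claw":[0,0,0,0,0,0,0,0,0,0,0,0]}' 40;python3 -m crank '{"slide":[[0,0,0],[0,0,0],[0,0,0],[0,0,0],[0,0,0],[0,0,0],[0,0,0],[0,0,0],[0,0,0],[0,0,0]],"turn":[0,0,0,0,0,0,0,0,0,0],"claw":[0,0,0,0,0,0,0,0,0,0]}' 40; python3 - <<'E'
from h import *
import pickle
s=observe();R=Ro.from_euler('xyz',s['ee_rot']).as_matrix()
print(s['time_s'],s['tcp_pos'],np.degrees(np.arctan2(R[1,1],R[0,1])),R[:,0],s['contact_force'],s['joint_pos'],s['grip_width'])
pickle.dump(s,open('j.pkl','wb'))
im,d=snapshot('wrist');cv2.imwrite('pics/j_wrist.png',im[:,:,::-1]);np.savez('pics/j_wrist.npz',im=im,d=d)
im,d=snapshot('scene');cv2.imwrite('pics/j_scene.png',cv2.resize(im[140:340,260:460,::-1],None,fx=3,fy=3));np.savez('pics/j_scene.npz',im=im,d=d)
im,d=snapshot('top');np.savez('pics/j_top.npz',im=im,d=d);cv2.imwrite('pics/j_top.png',cv2.resize(im[190:320,230:360,::-1],None,fx=4.6,fy=4.6))
E
```

```text
time_s: 14.1
tcp_pos: [481.5, 144.4, 173.3]
ee_rot: [2.784, 1.571, 2.927]
contact_force: [-1.0, -0.4, -1.9]
grip_width: 0.155
time_s: 15.3
tcp_pos: [481.5, 144.4, 173.3]
ee_rot: [-0.154, 1.571, 0.546]
contact_force: [0.2, -0.1, -2.6]
grip_width: 0.155
time_s: 16.3
tcp_pos: [481.5, 144.4, 173.3]
ee_rot: [2.505, 1.571, -3.079]
contact_force: [0.6, 0.4, -2.3]
grip_width: 0.159
16.3 [481.46203149 144.40761307 173.30579526] 130.0137244958839 [-1.14509007e-05 -7.13672235e-07 -1.00000000e+00] [ 0.61155849  0.39382616 -2.25681717] [ 1.43238790e-01 -2.02934651e-01  1.95287371e+00  9.43341248e-07
  1.39166503e+00 -2.12592894e+00] 0.15917466285593573
```

View pics/j_wrist.png

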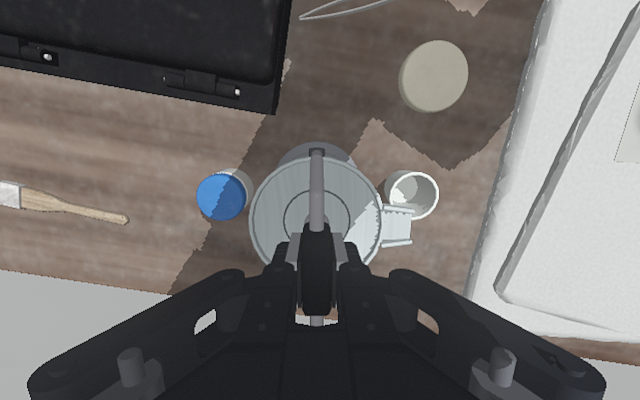

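View pics/j_scene.png

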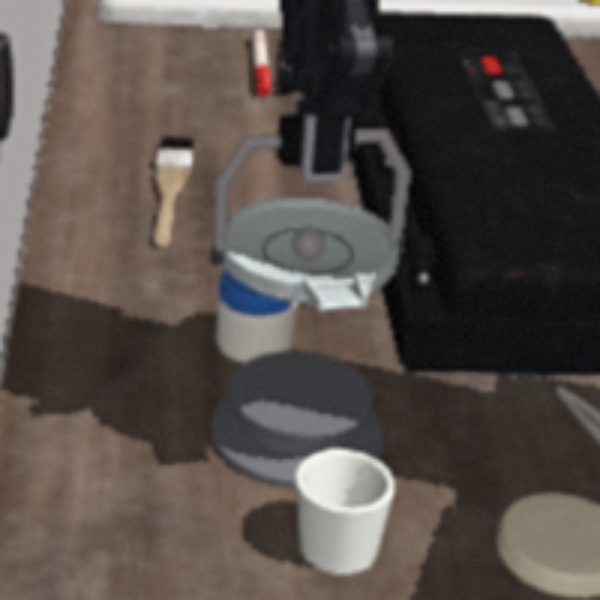

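View pics/j_top.png

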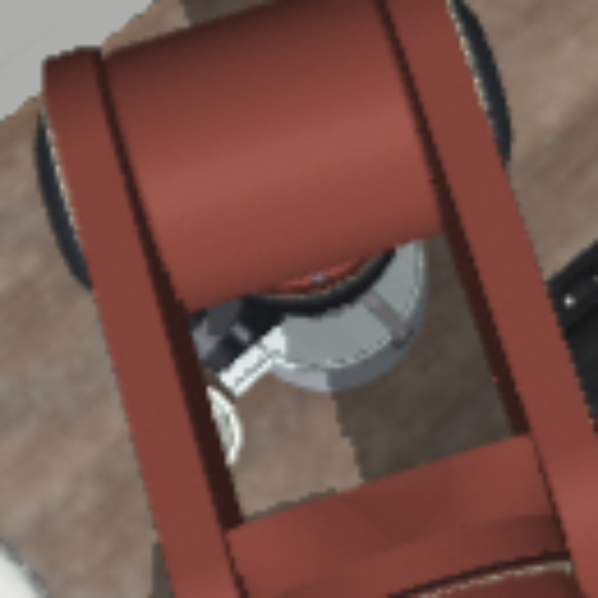

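The lip, at scene crop (340,290) and wrist (397,226), points over the cup. Ball and ring centre coincide near (309,245). One numeric check before handing in.

```bash
python3 - <<'E'
from h import *
import pickle
s=pickle.load(open('j.pkl','rb'))
f=lambda x,y:(x/3+260-.3,y/3+140-.3)
z0=113
im,d=load('scene','j');P=cloud('scene',d)
print('ball',onz('scene',[f(310,243)],z0+15)[0],'lip scene',onz('scene',[f(342,304)],z0+17)[0])
print('ring',onz('scene',[f(308,251)],z0+9)[0])
print('lip wrist',onz('wrist',[(412,227)],z0+17,s)[0],'cup wrist',onz('wrist',[(413,194)],45,s)[0])
# dish rim plane from scene depth: level check
m=(np.hypot(P[...,0]-481.5,P[...,1]-144.4)<50)&(np.hypot(P[...,0]-481.5,P[...,1]-144.4)>41)&(P[...,2]>z0+13)&(P[...,2]<z0+24)
Q=P[m];A=np.c_[Q[:,:2]-[481.5,144.4],np.ones(len(Q))];c=np.linalg.lstsq(A,Q[:,2],rcond=None)[0];print('rim slope deg',np.degrees(c[:2]),'h',c[2],len(Q))
n=observe();print(n['time_s'],np.abs(n['qvel']).max())
E
```

```text
ball [482.61141297 143.34358927 128.        ] lip scene [441.04238891 194.43597437 130.        ]
ring [483.93348083 142.1274985  122.        ]
lip wrist [439.25420616 199.17278884 130.        ] cup wrist [417.91194283 219.00596729  45.        ]
rim slope deg [-1.00424616  0.22338426] h 130.10022553030558 525
16.45 0.001683454095148028
```

Dish centre is (481.5,144.4), the ball is within about 2 mm of it, the lip is about 30 mm from the cup axis, tilt is about 1°, and everything is still. Handing in.

```bash
python3 -c "
from plant import *
print(finish_job())"
```

```text
the job is handed in; nothing more can be done
None
```

I gripped the dish by the black block at 40 N, lifted it straight up about 81 mm, and turned it 90° counter-clockwise so the lip points at the cup. I handed the job in at 16.45 s, still holding the dish. The simulator gave no verdict.

Last checks before handing in:
- **Lip:** it was about 30 mm horizontally from the cup's axis, within the 85 mm limit. The two cameras put the lip tip about 5 mm apart.
- **Position:** the TCP stayed over the block centre measured before the grasp, to within 1 mm. The stand's centre came only from the dish's starting position, as I did not measure it separately. The midpoint between cup and jar suggests it could be about 3 mm off.
- **Level and still:** the dish rim measured about 1° off level, and joint speeds were below 0.002 rad/s.
- **Ball:** it was within about 2 mm of the dish centre. The ring centre read about 3 mm off, within the calibration and pixel error.
- **Bystanders:** the cup's measured position agreed with the start to within about 3 mm. The jar and brush looked untouched in the pictures, but I did not re-measure them.
- **Failed reading:** the first wrist-camera measurement of the jar was wrong because its colour mask caught other blue things. I did not use it.

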